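# Fold the spice caddy's lids shut with one run of the fingertips

### The arm

A 6-joint arm with a two-finger parallel gripper is mounted at the origin on the work surface. World frame = base frame: x ahead of the robot, y to its left, z up, the work surface at z = 0. Lengths are in m, angles in rad, forces in N, time in s.
With the tool pointing down it reaches from about 0.35 to 0.775 m from the base axis. Payload 5.5 kg.
Tool frame: the origin (TCP) lies midway between the tips of the shut fingers; the grasp point (between the pads) lies 19 mm behind it; z points along the fingers, y is the line along which they close (so a half turn about z gives the same grasp; the last joint's range is limited). The gripper opens to 85 mm and grips with 20 to 120 N. Pads are 22 mm wide; open, the fingers measure 114 mm over their backs; the gripper's body (76 mm by 85 mm) begins 54 mm behind the grasp point. The pads swing forward as they close: fully open they stand 13 mm farther back than shut.
Start: joints at [-0.14, 0.313, 0.046, 1.304, 0, 1.431], TCP at [0.575, -0, 0.231] pointing down, gripper open.
Joint ranges: [-2.76, 2.76], [-0.86, 1.69], [-1.03, 1.26], [-2.2, 2.34], [-1.47, 1.5], [-3.14, 3.14]. Speed limits (rad/s): [2.57, 2.57, 3.14, 3.14, 3.14, 3.14].

### API

Orientations are given as a unit quaternion [w, x, y, z].
In Python, from workcell import env gives the robot as it stands.
- The arm moves only by the tool move_arm, never from a script. Its argument "targets" is a list of rows, each a list of 3 entries, a list of its own where there are three numbers: the shift along the tool's x, y, z in mm, then the turn, a rotation vector about the tool's x, y, z in units of 10 degrees (1.0 is 10 degrees), then the closure, from -1 (fully open) to 1 (shut). In form: [[[dx, dy, dz], [ax, ay, az], gripper], ...]. A call has 1 to 5 rows; each row is the pose to reach, as a shift and turn from the pose commanded when the call began, along the tool's axes at that moment; what a row does not reach only later rows make up. A row lasts 1/8 s, in which the tool goes at most 62.5 mm and 10.7 degrees, less where a joint would pass 70% of its speed; a pose out of reach is approached as far as the arm can. A call with a gripper value outside its range is refused whole. The fingers move at their own pace and stop on an object; "squeeze" is the grip in N (left out, the last holds). Time passes only in rows, so rows that repeat a pose let the fingers close. It gives the time, the measured TCP pose, the force, the opening and the grip force at its end, in the units of the state.
- env.get_state(): the state, without advancing time (a new reading comes with each control period).
- env.read_camera(name): name is "scene" or "side" or "wrist"; returns a dict with "pixels" (480x640x3 uint8, red, green, blue), "fovy" (degrees; the focal length in pixels is half the picture's height over the tangent of half this angle, whatever the lens; pixels are square), "cx", "cy" (the principal point, pixels), "extrinsics" (4x4, takes a point from world to camera coordinates); the wrist camera has in their place "mount" (4x4, takes a point from camera to tool coordinates, whose origin is the TCP and whose axes are the flange's). Camera axes: x right, y up, looking along -z (the intrinsics and any distortion apply to the point x, -y, -z); pixel columns grow to the right and rows downward; lengths in m; the calibration is good to about 2 mm. A picture is of the moment at which its call begins: read the wrist's pose just before it. There is no depth.
- env.hand_in(): hands the job in; it is judged then, once.
Trained networks look in a picture, given as the dict that the camera call returned (one of the last four; its "shot" number tells which), for a name from the list of things; names that differ only in an ending like _2 or _b are one class to them, and where a whole thing is asked for, a point or a joint stands for the part that bears it (a point fixed in the world has none). Each returns a list of dicts, best first, with "confidence" (0 to 1); they miss things now and then, are a little off and sometimes report something else, mostly with a low value. They report only what shows in the picture. A call takes as long as a camera call. They do not tell look-alikes from the thing itself.
- env.spot_in(thing, picture): "centre" ([x, y, z] in m, in world coordinates, good to about 4 mm: the middle of the surface that is visible of it).
- env.regions_of(thing, picture): "mask" (480x640 bool, what is visible of it).
- env.landmark_of(thing, picture): "centre" ([x, y, z] in m, in world coordinates, good to about 4 mm: a listed point, or the origin of a listed thing).
The state is a dict: "clock": time; "joint_pos": joint angles; "qvel": joint speeds; "tau": joint torques, N m; "tcp_pos": TCP position; "orientation": TCP orientation; "wrist_force": force on the tool from outside, world axes, zero at the start; "ft_torque": the same for the moment, N m; "finger_gap": finger opening in m; "grip_force": force on a finger pad.
Only numpy, scipy, OpenCV 4.12 (cv2) and the standard library are available. Lean on these libraries where they do the work, as an engineer would, in place of code of your own. Each camera call takes 0.05 s, during which the arm holds its last target. There are 200 camera calls.

### The job

The curved wooden spice caddy's five little flip lids all stand open: shut them by running the closed fingertips lightly along the row, just above the caddy, from the end the lids lean away from to the end they lean towards, so that they fold down one after another and all end lying shut. Keep the fingertips down at the row from the first lid to the last; do not grasp or lift anything, press hard, or shift the caddy, and leave everything else on the ledge alone.

Things in the scene. Friction and masses are not known exactly. Their poses are not given: they have to be found in the camera images.
- caddy: empty wooden spice caddy, a gently curved trough standing loose on the ledge (about 1.3 kg): 5 cells in a row along an arc of radius 170 mm (middle of the cells), 42 mm of arc per cell, 214 mm in all, 54 mm wide across, 50 mm high, 53 mm to the top of the shut lids. Origin: underside, middle of the row. Own z is up; own +x points to the arc's centre (hollow side), which lies 170 mm along +x; the row runs from cell 1 at the -y end to cell 5 at the +y end
- cell1 (a point): fixed point of the caddy: middle of the top face of lid 1 when it is shut, 53 mm above the caddy's underside; cell 1 of 5 counted from the starting end
- cell2 (a point): fixed point of the caddy: middle of the top face of lid 2 when it is shut, 53 mm above the caddy's underside; cell 2 of 5 counted from the starting end
- cell3 (a point): fixed point of the caddy: middle of the top face of lid 3 when it is shut, 53 mm above the caddy's underside; cell 3 of 5 counted from the starting end
- cell4 (a point): fixed point of the caddy: middle of the top face of lid 4 when it is shut, 53 mm above the caddy's underside; cell 4 of 5 counted from the starting end
- cell5 (a point): fixed point of the caddy: middle of the top face of lid 5 when it is shut, 53 mm above the caddy's underside; cell 5 of 5 counted from the starting end
- lid1 (a joint): flip lid 1 (aluminium plate about 41 x 50 mm, 3 mm thick), hinged across the row on the edge of its cell nearer the starting end, 21 mm before point cell1: 0 = shut and level, about 1.57 = upright; stops at 1.5, so an open lid always leans towards the cell 5 end. The hinge is slightly stiff: the lid stays where it is left and folds down under 1 to 5 N of a fingertip coming along the row from behind it; it stands up to 41 mm above the caddy
- lid2 (a joint): flip lid 2 (aluminium plate about 41 x 50 mm, 3 mm thick), hinged across the row on the edge of its cell nearer the starting end, 21 mm before point cell2: 0 = shut and level, about 1.57 = upright; stops at 1.5, so an open lid always leans towards the cell 5 end. The hinge is slightly stiff: the lid stays where it is left and folds down under 1 to 5 N of a fingertip coming along the row from behind it; it stands up to 41 mm above the caddy
- lid3 (a joint): flip lid 3 (aluminium plate about 41 x 50 mm, 3 mm thick), hinged across the row on the edge of its cell nearer the starting end, 21 mm before point cell3: 0 = shut and level, about 1.57 = upright; stops at 1.5, so an open lid always leans towards the cell 5 end. The hinge is slightly stiff: the lid stays where it is left and folds down under 1 to 5 N of a fingertip coming along the row from behind it; it stands up to 41 mm above the caddy
- lid4 (a joint): flip lid 4 (aluminium plate about 41 x 50 mm, 3 mm thick), hinged across the row on the edge of its cell nearer the starting end, 21 mm before point cell4: 0 = shut and level, about 1.57 = upright; stops at 1.5, so an open lid always leans towards the cell 5 end. The hinge is slightly stiff: the lid stays where it is left and folds down under 1 to 5 N of a fingertip coming along the row from behind it; it stands up to 41 mm above the caddy
- lid5 (a joint): flip lid 5 (aluminium plate about 41 x 50 mm, 3 mm thick), hinged across the row on the edge of its cell nearer the starting end, 21 mm before point cell5: 0 = shut and level, about 1.57 = upright; stops at 1.5, so an open lid always leans towards the cell 5 end. The hinge is slightly stiff: the lid stays where it is left and folds down under 1 to 5 N of a fingertip coming along the row from behind it; it stands up to 41 mm above the caddy
- mortar: white ceramic mortar, 104 mm across and 75 mm high, with its pestle leaning in it to about 135 mm; a bystander. Origin: centre of its underside
- cups: stack of green plastic nesting cups, 78 mm across, 121 mm high; a bystander. Origin: centre of its underside
- steamer: perforated aluminium steamer tier, 240 mm across, 95 mm high, two loop handles; a bystander. Origin: centre of its underside
- canister: stainless canister with domed press-button lid, 114 mm across, 175 mm high; a bystander. Origin: centre of its underside
- glass: small tea glass, 60 mm across, 75 mm high; a bystander standing near the caddy. Origin: centre of its underside
- saucer: blue-white saucer, 110 mm across, 15 mm high; a bystander. Origin: centre of its underside
There are look-alikes about, which are no part of the job. Leave any purple or red look-alike of the caddy alone.

How it is judged:
By the outcome, as a careful person would: the job done as asked, in the order asked, and still so for the second after the job is handed in, with the robot touching nothing.
It also fails if it takes over 42 s, if anything falls off the work surface, if the arm or the gripper's body presses on something with over 40 N, if the wrist force passes 120 N, or if a joint passes its speed limit or range.

## Working session

There is one attempt and no reset: what is moved stays moved. The work goes in short steps, Python scripts to look and compute and a tool call to move; the robot and the scene stay as the last step left them, time stands still between calls to the robot, and variables do not carry over. Pictures are saved under pics/ and viewed, at most 10 in all, crops included, and the job is handed in when it is done.

Besides the shell and the picture viewer there is one more tool, called after "Request:" as name([rows], argument=value, ...), one row to a line, values as JSON. move_arm: Moves the arm, as the interface text tells. Its arguments: {"type":"object","properties":{"targets":{"type":"array","items":{"type":"array"}},"squeeze":{"type":"number"}},"required":["targets"]}

```bash
mkdir -p pics
cat > h.py <<'E'
import numpy as np, cv2
from workcell import env
def save(n,p): cv2.imwrite(f'pics/{n}.png',p['pixels'][:,:,::-1])
E
python3 - <<'E'
from h import *
s=env.get_state(); print(s['clock'],s['tcp_pos'],s['orientation'])
for c in ['scene','side']:
    p=env.read_camera(c); save(c,p)
    for t in ['caddy','cell1','cell2','cell3','cell4','cell5','glass']:
        for d in env.landmark_of(t,p)[:3]: print(c,t,np.round(d['centre'],3),round(d['confidence'],2))
a=cv2.imread('pics/scene.png');b=cv2.imread('pics/side.png')
E
```

```text
0.0 [5.74501729e-01 4.60657407e-05 2.30402350e-01] [-7.18450749e-04  7.07110284e-01  7.07102700e-01 -5.48722488e-04]
scene caddy [ 0.209 -0.42   0.001] 0.92
scene caddy [0.522 0.064 0.001] 0.91
scene caddy [ 0.347 -0.131  0.001] 0.63
scene cell1 [0.552 0.089 0.057] 0.97
scene cell1 [ 0.478 -0.01   0.05 ] 0.96
scene cell1 [ 0.345 -0.135  0.051] 0.94
scene cell2 [0.552 0.089 0.057] 0.97
scene cell2 [ 0.478 -0.01   0.05 ] 0.96
scene cell2 [ 0.345 -0.135  0.051] 0.94
scene cell3 [0.552 0.089 0.057] 0.97
scene cell3 [ 0.478 -0.01   0.05 ] 0.96
scene cell3 [ 0.345 -0.135  0.051] 0.94
scene cell4 [0.552 0.089 0.057] 0.97
scene cell4 [ 0.478 -0.01   0.05 ] 0.96
scene cell4 [ 0.345 -0.135  0.051] 0.94
scene cell5 [0.552 0.089 0.057] 0.97
scene cell5 [ 0.478 -0.01   0.05 ] 0.96
scene cell5 [ 0.345 -0.135  0.051] 0.94
scene glass [0.41  0.106 0.002] 0.65
side caddy [ 0.521  0.069 -0.003] 0.82
side caddy [ 0.206 -0.42   0.   ] 0.82
side cell1 [0.551 0.092 0.055] 0.92
side cell1 [ 0.218 -0.457  0.054] 0.91
side cell1 [ 0.479 -0.009  0.052] 0.85
side cell2 [0.551 0.092 0.055] 0.92
side cell2 [ 0.218 -0.457  0.054] 0.91
side cell2 [ 0.479 -0.009  0.052] 0.85
side cell3 [0.551 0.092 0.055] 0.92
side cell3 [ 0.218 -0.457  0.054] 0.91
side cell3 [ 0.479 -0.009  0.052] 0.85
side cell4 [0.551 0.092 0.055] 0.92
side cell4 [ 0.218 -0.457  0.054] 0.91
side cell4 [ 0.479 -0.009  0.052] 0.85
side cell5 [0.551 0.092 0.055] 0.92
side cell5 [ 0.218 -0.457  0.054] 0.91
side cell5 [ 0.479 -0.009  0.052] 0.85
side glass [0.414 0.104 0.001] 0.71
```

View pics/scene.png

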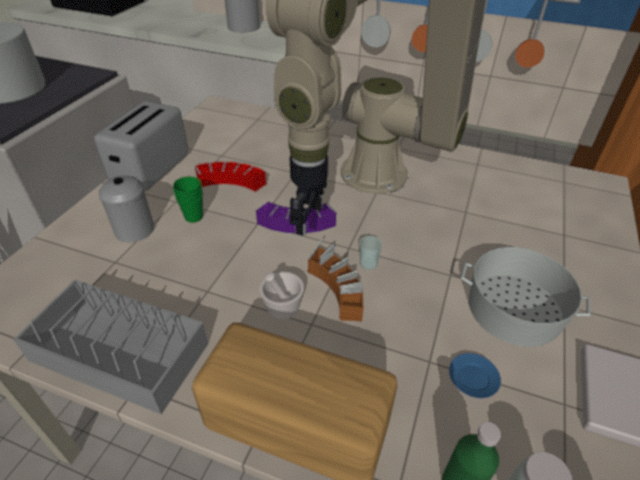

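View pics/side.png

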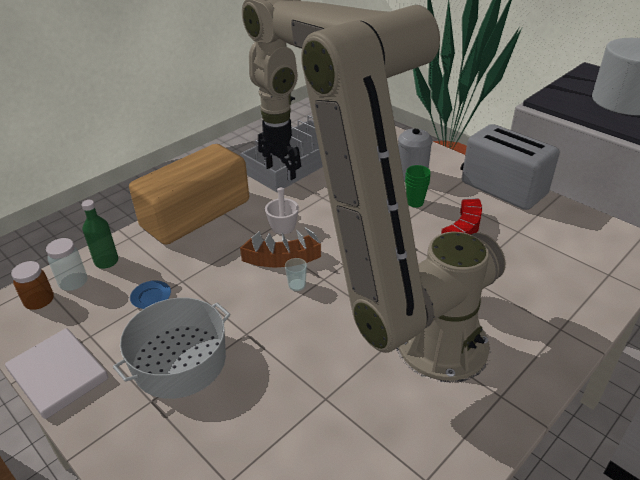

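Run:
```python
from h import *
for c in ['scene','side']:
    p=env.read_camera(c)
    for d in env.landmark_of('cell1',p): print(c,np.round(d['centre'],3),round(d['confidence'],2))
    for t in ['mortar','cups','steamer','canister','saucer']:
        for d in env.landmark_of(t,p)[:2]: print(c,t,np.round(d['centre'],3),round(d['confidence'],2))
    K=240/np.tan(np.radians(p['fovy']/2)); E=p['extrinsics']
    for P in [(0.522,.066,0),(.209,-.42,0),(.347,-.131,0)]:
        q=E@np.r_[P,1]; print(c,P,p['cx']+K*q[0]/-q[2],p['cy']-K*q[1]/-q[2])
    print([k for k in p if k!='pixels'])
```

```text
scene [0.517 0.068 0.054] 0.96
scene [0.588 0.108 0.054] 0.95
scene [ 0.245 -0.488  0.052] 0.88
scene [0.491 0.029 0.048] 0.87
scene [ 0.301 -0.066  0.056] 0.87
scene [ 0.357 -0.171  0.052] 0.86
scene [ 0.484 -0.009  0.052] 0.84
scene [ 0.196 -0.376  0.052] 0.81
scene [ 0.207 -0.42   0.051] 0.76
scene [ 0.344 -0.135  0.049] 0.74
scene [ 0.206 -0.338  0.056] 0.64
scene [ 0.353 -0.217  0.051] 0.62
scene [0.553 0.091 0.054] 0.59
scene [ 0.225 -0.46   0.051] 0.57
scene mortar [ 0.631 -0.051  0.001] 0.97
scene cups [ 0.416 -0.434  0.   ] 0.69
scene steamer [ 0.427  0.483 -0.006] 0.64
scene canister [ 0.524 -0.558 -0.006] 0.74
scene canister [0.589 0.11  0.052] 0.56
scene saucer [0.66  0.413 0.003] 0.96
scene (0.522, 0.066, 0) 341.21195161715207 288.0485190680656
scene (0.209, -0.42, 0) 231.2785005674271 179.67061138350059
scene (0.347, -0.131, 0) 296.5692124058746 227.06984260320823
['fovy', 'cx', 'cy', 'extrinsics', 'shot']
side [0.519 0.063 0.055] 0.97
side [ 0.2   -0.376  0.056] 0.95
side [0.497 0.028 0.05 ] 0.93
side [0.587 0.116 0.056] 0.9
side [ 0.248 -0.494  0.049] 0.89
side [ 0.218 -0.456  0.057] 0.87
side [0.55  0.087 0.054] 0.85
side [ 0.479 -0.01   0.052] 0.63
side [ 0.206 -0.417  0.054] 0.62
side mortar [ 0.633 -0.05   0.002] 0.55
side cups [ 0.414 -0.43   0.002] 0.74
side steamer [0.431 0.483 0.002] 0.96
side canister [ 0.524 -0.556  0.002] 0.57
side saucer [ 0.663  0.41  -0.001] 0.73
side (0.522, 0.066, 0) 279.96701634701475 260.44007440650546
side (0.209, -0.42, 0) 466.26550039808586 231.08483774018805
side (0.347, -0.131, 0) 370.12007301571003 255.45595358843295
['fovy', 'cx', 'cy', 'extrinsics', 'shot']
```

The orange-brown caddy sits at scene (340,285) and side (280,255). The look-alikes are purple at scene (297,217) and red at scene (231,175). I choose the wooden one at about (0.521, 0.066), then fit the arc and check it in a crop.

Run:
```python
from h import *
a=cv2.imread('pics/scene.png')[235:330,270:400]; b=cv2.imread('pics/side.png')[185:300,215:345]
a=cv2.resize(a,(400,292),interpolation=3); b=cv2.resize(b,(400,354),interpolation=3)
o=np.zeros((354,800,3),np.uint8); o[:292,:400]=a; o[:,400:]=b; cv2.imwrite('pics/crop.png',o)
from scipy.optimize import least_squares
m=np.array([[.481,-.0095],[.494,.0285],[.518,.0655],[.5515,.09],[.5875,.112]])
def pt(v,s):  # s arc length from middle, + toward cell5
    c=v[:2]+.17*np.array([np.cos(v[2]),np.sin(v[2])]); t=v[2]+np.pi-s/.17
    return c+.17*np.array([np.cos(t),np.sin(t)])
f=lambda v:np.ravel([pt(v,(i-2)*.042)-m[i] for i in range(5)])
r=least_squares(f,[.52,.066,-.75]); print(r.x,np.round(r.fun.reshape(5,2)*1e3,1))
for s in [-.15,-.135,-.084,-.042,0,.042,.084,.11]: print(s,np.round(pt(r.x,s),4))
```

```text
[ 0.51876937  0.06406617 -0.72542508] [[-0.5 -0.2]
 [ 1.   1. ]
 [ 0.8 -1.4]
 [-1.3  1.7]
 [-0.  -1.1]]
-0.15 [ 0.4781 -0.0753]
-0.135 [ 0.4764 -0.0604]
-0.084 [ 0.4805 -0.0097]
-0.042 [0.495  0.0295]
0 [0.5188 0.0641]
0.042 [0.5502 0.0917]
0.084 [0.5875 0.1109]
0.11 [0.6125 0.1179]
```

View pics/crop.png

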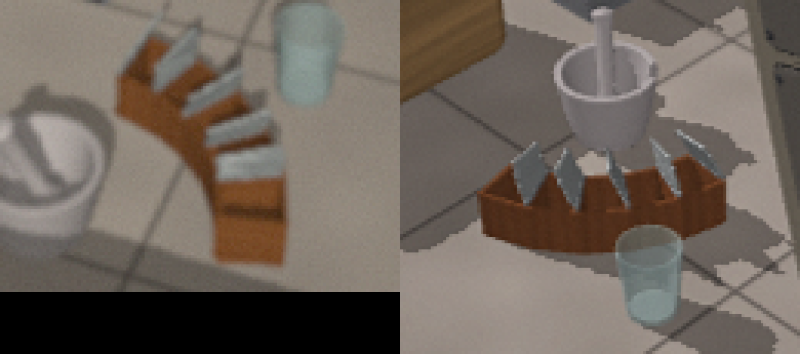

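The crop shows the wooden caddy with its lids hinged on the robot-side end, (0.48,-0.01). The open mouth of the last cell is at the far end, (0.59,0.11), so the sweep runs from the first of these to the second. Next I close the fingers and move above the start.

Request:
move_arm([
  [[-20, -40, 0], [0, 0, 0], 1],
  [[-65, -98, 0], [0, 0, 0], 1],
  [[-65, -98, 20], [0, 0, 0], 1],
  [[-65, -98, 20], [0, 0, 0], 1],
  [[-65, -98, 20], [0, 0, 0], 1],
], squeeze=40)

```text
clock: 2.12
tcp_pos: [0.4778, -0.0649, 0.2119]
orientation: [0.0, 0.707, 0.707, 0.0]
wrist_force: [0.3, -0.3, -0.6]
finger_gap: -0.0
grip_force: 0.0
```

Run:
```python
from h import *
s=env.get_state(); print(s['clock'],s['tcp_pos'],s['orientation'],s['finger_gap'],s['wrist_force'])
p=env.read_camera('wrist'); save('w1',p)
for c in ['wrist','scene','side']:
    q=p if c=='wrist' else env.read_camera(c)
    for d in env.landmark_of('cell3',q):
        if d['centre'][0]>.45: print(c,np.round(d['centre'],3),round(d['confidence'],2))
```

```text
2.125 [ 0.47781645 -0.06492325  0.2119065 ] [4.03413108e-04 7.07044085e-01 7.07169278e-01 3.34033650e-04] -4.788531537606221e-05 [ 0.31733026 -0.26105884 -0.64698338]
wrist [ 0.481 -0.01   0.058] 0.84
wrist [0.522 0.068 0.056] 0.65
scene [0.552 0.089 0.054] 0.97
scene [0.517 0.066 0.051] 0.9
scene [0.589 0.109 0.053] 0.65
scene [ 0.481 -0.01   0.055] 0.57
side [ 0.481 -0.008  0.052] 0.79
side [0.588 0.113 0.055] 0.76
side [0.497 0.03  0.047] 0.74
side [0.518 0.063 0.056] 0.72
side [0.551 0.094 0.056] 0.71
side [ 0.525 -0.557  0.004] 0.37
```

View pics/w1.png

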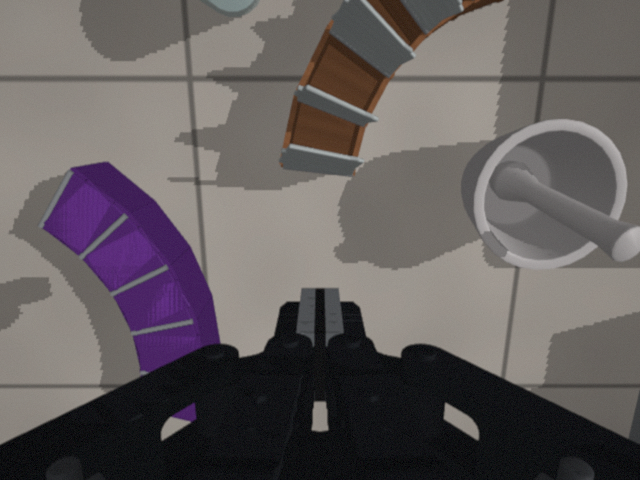

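The view shows the first lid of the wooden caddy at (320,160). It leans up the picture (+y), away from the fingertips at (320,300). Mortar and purple caddy are clear of the path. Descending behind lid 1.

Request:
move_arm([
  [[0, 0, 50], [0, 0, 0], 1],
  [[0, 0, 100], [0, 0, 0], 1],
  [[0, 0, 140], [0, 0, 0], 1],
  [[0, 0, 152], [0, 0, 0], 1],
  [[0, 0, 152], [0, 0, 0], 1],
])

```text
clock: 3.05
tcp_pos: [0.4771, -0.0649, 0.0593]
orientation: [-0.0, 0.707, 0.707, -0.0]
wrist_force: [-0.4, 0.1, 0.4]
finger_gap: 0.0003
grip_force: 0.0
```

Run:
```python
from h import *
s=env.get_state(); print(s['clock'],s['tcp_pos'],s['wrist_force'])
v=np.array([0.5190,0.0645,-.7254])
def pt(s):
    c=v[:2]+.17*np.array([np.cos(v[2]),np.sin(v[2])]); t=v[2]+np.pi-s/.17
    return c+.17*np.array([np.cos(t),np.sin(t)])
for S in np.arange(-.135,.121,.01): print(round(S,3),np.round(pt(S)*1e3,1))
```

```text
3.05 [ 0.47710067 -0.06487901  0.05932908] [-0.37708219  0.14409232  0.39267367]
-0.135 [476.6 -60. ]
-0.125 [476.2 -50. ]
-0.115 [476.4 -40. ]
-0.105 [477.2 -30. ]
-0.095 [478.6 -20.1]
-0.085 [480.5 -10.3]
-0.075 [483.   -0.6]
-0.065 [486.1   8.9]
-0.055 [489.7  18.2]
-0.045 [493.9  27.3]
-0.035 [498.6  36.1]
-0.025 [503.8  44.6]
-0.015 [509.6  52.9]
-0.005 [515.7  60.7]
0.005 [522.4  68.2]
0.015 [529.4  75.3]
0.025 [536.9  81.9]
0.035 [544.7  88.1]
0.045 [552.9  93.9]
0.055 [561.5  99.1]
0.065 [570.3 103.8]
0.075 [579.3 108. ]
0.085 [588.6 111.7]
0.095 [598.1 114.8]
0.105 [607.8 117.3]
0.115 [617.6 119.3]
```

Request:
move_arm([
  [[10, 0, 1], [0, 0, 0], 1],
  [[20, 0, 2], [0, 0, 0], 1],
  [[30, 0.5, 2], [0, 0, 0], 1],
  [[40, 1.5, 2], [0, 0, 0], 1],
  [[50, 3, 2], [0, 0, 0], 1],
])

```text
clock: 3.68
tcp_pos: [0.4802, -0.0143, 0.0575]
orientation: [0.0, 0.707, 0.707, 0.0]
wrist_force: [0.6, -1.5, 0.8]
finger_gap: 0.0001
grip_force: 0.6
```

Request:
move_arm([
  [[9.5, 2, 1], [0, 0, 0], 1],
  [[19, 4.5, 2], [0, 0, 0], 1],
  [[28.5, 8, 2], [0, 0, 0], 1],
  [[38, 12, 2], [0, 0, 0], 1],
])

```text
clock: 4.18
tcp_pos: [0.4922, 0.0235, 0.0552]
orientation: [-0.0, 0.707, 0.707, -0.0]
wrist_force: [-1.4, -3.3, 2.7]
finger_gap: 0.0
grip_force: 1.5
```

Request:
move_arm([
  [[9, 4.5, 0.5], [0, 0, 0], 1],
  [[17.5, 9.5, 1], [0, 0, 0], 1],
  [[26, 15, 1], [0, 0, 0], 1],
])

```text
clock: 4.55
tcp_pos: [0.5073, 0.0498, 0.0541]
orientation: [-0.0, 0.707, 0.707, 0.0]
wrist_force: [-1.2, -1.0, 1.5]
finger_gap: -0.0002
grip_force: 1.2
```

Run:
```python
from h import *
p=env.read_camera('wrist'); save('w2',p)
s=env.get_state(); print(s['tcp_pos'],s['wrist_force'])
```

```text
[0.50804974 0.05049147 0.05422196] [-0.29210092  1.10955158  1.42163653]
```

View pics/w2.png

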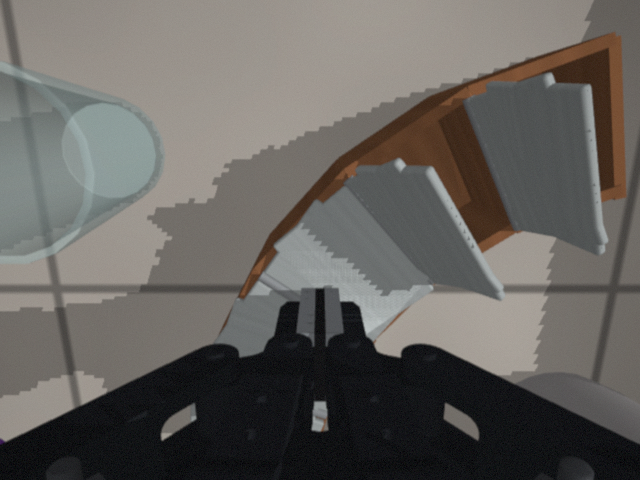

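The view shows the fingertips at (320,300) pushing lid 3 down, with lids 4 and 5 still standing at (430,220) and (540,160). The forces are small and the caddy hasn't moved. Continuing.

Request:
move_arm([
  [[8, 6, 0.4], [0, 0, 0], 1],
  [[15.5, 12.5, 0.4], [0, 0, 0], 1],
  [[23, 19.5, 0.4], [0, 0, 0], 1],
  [[29.5, 26.5, 0.4], [0, 0, 0], 1],
  [[36, 34, 0.4], [0, 0, 0], 1],
])

```text
clock: 5.22
tcp_pos: [0.5406, 0.0848, 0.054]
orientation: [-0.0, 0.707, 0.707, -0.001]
wrist_force: [-5.1, -2.9, 4.9]
finger_gap: -0.0
grip_force: 2.5
```

Request:
move_arm([
  [[7, 8, 0], [0, 0, 0], 1],
  [[13, 16.5, 0], [0, 0, 0], 1],
  [[18, 25, 0], [0, 0, 0], 1],
  [[22.5, 34, 0], [0, 0, 0], 1],
  [[26.5, 43, 0], [0, 0, 0], 1],
])

```text
clock: 5.85
tcp_pos: [0.5849, 0.1118, 0.0539]
orientation: [0.0, 0.707, 0.707, 0.0]
wrist_force: [0.1, 0.6, 0.1]
finger_gap: -0.0001
grip_force: 0.0
```

Request:
move_arm([
  [[4, 10, 0], [0, 0, 0], 1],
  [[7, 19.5, 0], [0, 0, 0], 1],
  [[9, 29, 0], [0, 0, 0], 1],
  [[10.5, 39, 0], [0, 0, 0], 1],
  [[11.5, 50, 0], [0, 0, 0], 1],
])

```text
clock: 6.48
tcp_pos: [0.6347, 0.123, 0.0539]
orientation: [0.0, 0.707, 0.707, 0.0]
wrist_force: [0.0, 0.4, 0.4]
finger_gap: 0.0003
grip_force: 0.0
```

Request:
move_arm([
  [[0, 0, -40], [0, 0, 0], 1],
  [[0, 0, -100], [0, 0, 0], 1],
  [[-50, 0, -150], [0, 0, 0], 1],
  [[-100, -20, -150], [0, 0, 0], 1],
  [[-130, -50, -150], [0, 0, 0], 1],
])

```text
clock: 7.1
tcp_pos: [0.5852, -0.0097, 0.2053]
orientation: [0.002, 0.708, 0.706, 0.001]
wrist_force: [-0.4, -0.2, -0.2]
finger_gap: -0.0
grip_force: 0.0
```

Run:
```python
from h import *
p=env.read_camera('wrist'); save('w3',p)
q=env.read_camera('side'); b=q['pixels'][195:285,225:345,::-1]
cv2.imwrite('pics/s3.png',cv2.resize(b,(800,600),interpolation=3))
s=env.get_state(); print(s['clock'],s['tcp_pos'],s['wrist_force'])
for c,r in (('w',p),('s',q),('sc',env.read_camera('scene'))):
    for t in('caddy','cell3'):
        for d in env.landmark_of(t,r):
            if d['centre'][0]>.45: print(c,t,np.round(d['centre'],3),round(d['confidence'],2))
```

```text
7.2 [ 0.58189396 -0.00987376  0.20446134] [-0.87661826 -0.41911621 -1.01318117]
w caddy [0.516 0.067 0.004] 0.72
w cell3 [ 0.483 -0.012  0.054] 0.94
w cell3 [0.52  0.065 0.055] 0.75
w cell3 [0.496 0.027 0.055] 0.69
w cell3 [0.586 0.111 0.057] 0.63
w cell3 [0.552 0.092 0.054] 0.59
s caddy [ 0.523  0.063 -0.001] 0.79
s cell3 [0.586 0.111 0.056] 0.96
s cell3 [0.517 0.066 0.052] 0.93
s cell3 [ 0.478 -0.01   0.054] 0.84
s cell3 [0.551 0.094 0.054] 0.84
s cell3 [0.497 0.028 0.053] 0.71
sc caddy [0.52  0.067 0.003] 0.55
sc cell3 [0.518 0.068 0.056] 0.92
sc cell3 [0.494 0.028 0.052] 0.84
sc cell3 [0.587 0.11  0.053] 0.82
sc cell3 [ 0.482 -0.011  0.054] 0.79
sc cell3 [0.55  0.087 0.054] 0.78
```

View pics/w3.png

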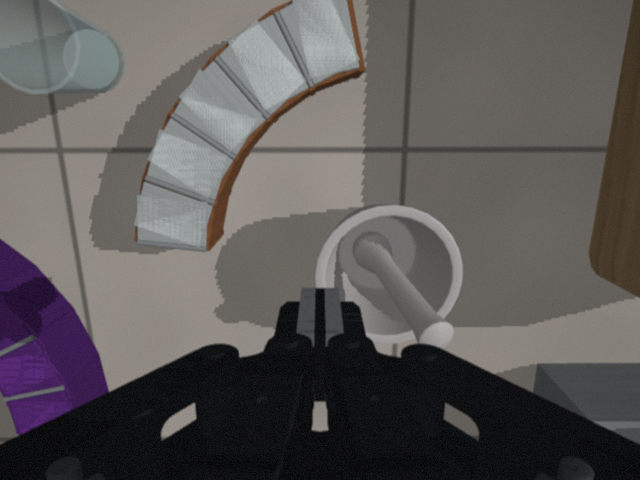

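View pics/s3.png

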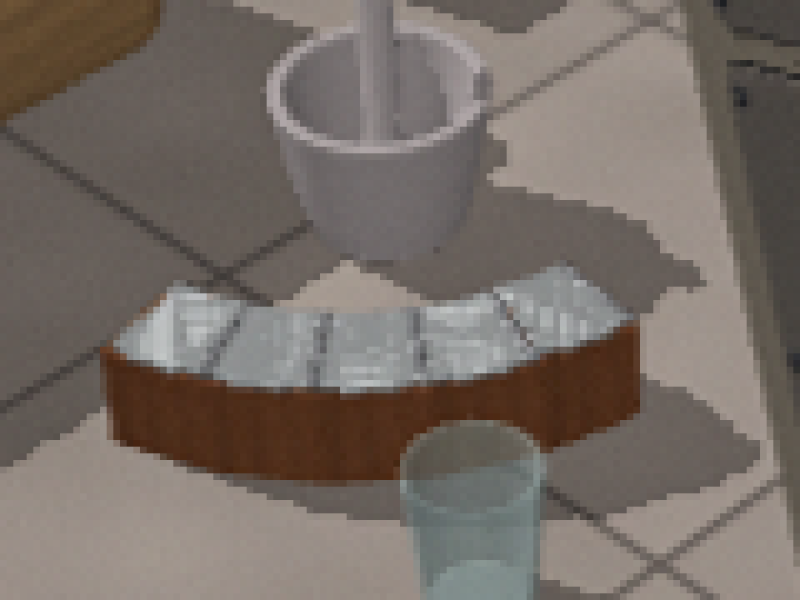

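Both pictures show all five lids lying flat: wrist from (175,220) to (320,40), side from (140,330) to (570,300). The caddy is where it was, and the hand is clear above the mortar, so I'm handing in.

```bash
python3 -c "
from h import *
print(env.hand_in())"
```

```text
the job is handed in; nothing more can be done
None
```

I shut all five lids in one light sweep from cell 1 to cell 5 and handed the job in at about 7 s. Forces stayed at a few newtons, and the pictures show the caddy unmoved and nothing else disturbed. Lid 1 may sit 1–2 mm proud at its free end, because I passed it slightly higher than the others.

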